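# Open the spring jaw on the fan to its mark and hold it

## Robot

A 6-joint arm with a two-finger parallel gripper is mounted at the origin on a cart in front of the work surface, level with it; the furniture and walls round the work are solid. World frame = base frame: x ahead of the robot, y to its left, z up, the work surface at z = 0. Lengths are in m, angles in rad, forces in N, time in s.
With the tool pointing down it reaches from about 0.225 to 0.875 m from the base axis. Payload 3.4 kg.
Tool frame: the origin (TCP) lies midway between the tips of the shut fingers; the grasp point (between the pads) lies 19 mm behind it; z points along the fingers, y is the direction in which the jaws open and shut (so a half turn about z gives the same grasp; the last joint's range is limited). The gripper opens to 85 mm and grips with 20 to 120 N. Pads are 22 mm wide; open, the fingers measure 114 mm over their backs; the gripper's body (76 mm by 85 mm) begins 54 mm behind the grasp point. The pads swing forward as they close: fully open they stand 13 mm farther back than shut.
Start: joints at [1.067, 0.276, 1.505, -0, 1.361, -0.121], TCP at [0.215, 0.533, 0.231] pointing down, gripper open.
Joint ranges: [-2.89, 2.89], [-0.75, 2.08], [0.22, 2.7], [-1.18, 4.32], [0.11, 2.71], [-2.7, 2.7]. Speed limits (rad/s): [2.57, 2.57, 3.14, 3.14, 3.14, 3.14].

## Interface

Orientations are given as a unit quaternion [x, y, z, w].
In Python, from bench import * gives the robot as it stands.
- The arm moves only by the tool move_arm, never from a script. Its argument "motion" is a list of rows, each an object of numbers: "x", "y", "z": the shift along the tool's x, y, z in m; "roll": the turn about the tool's z in rad. In form: [{"x": .., "y": .., "z": .., "roll": ..}, ...]. A call has 1 to 10 rows; each row shifts and turns the commanded pose from where the row before left it, along the tool's axes as they then stand; what a row does not reach is not made up. A row lasts 1/10 s, in which the tool goes at most 50 mm and 8.59 degrees, less where a joint would pass 70% of its speed; a pose out of reach is approached as far as the arm can. A call with a gripper value outside its range is refused whole. "claw" is the finger opening in m, from 0 to 0.0854, set as the call begins (left out, the last holds). The fingers move at their own pace and stop on an object; "newtons" is the grip in N (left out, the last holds). Time passes only in rows, so rows that do not move let the fingers close. It gives the time, the measured TCP pose, the force and the opening at its end, in the units of the state.
- get_state(): the state, without advancing time (a new reading comes with each control period).
- get_image(name): name is "scene" or "top" or "wrist"; returns a dict with "pixels" (420x560x3 uint8, red, green, blue), "intrinsics" (3x3 intrinsics, pixels), "extrinsics" (4x4, takes a point from camera to world coordinates); the wrist camera has in their place "mount" (4x4, takes a point from camera to tool coordinates, whose origin is the TCP and whose axes are the flange's). Camera axes: x right, y down, z forward; pixel columns grow to the right and rows downward; lengths in m; the calibration is good to about 2 mm. A picture is of the moment at which its call begins: read the wrist's pose just before it. There is no depth.
- finish_job(): hands the job in, once; it reports no verdict.
The state is a dict: "time_s": time; "joints": joint angles; "qvel": joint speeds; "tau": joint torques, N m; "ee_pos": TCP position; "tcp_rot": TCP orientation; "force": force on the tool from outside, world axes, zero at the start; "ft_torque": the same for the moment, N m; "width": opening from 0.0 (shut) to 1.0 (fully open).
Only numpy, scipy, OpenCV 4.12 (cv2) and the standard library are available. Lean on these libraries where they do the work, as an engineer would, in place of code of your own. Each camera call takes 0.05 s, during which the arm holds its last target.

## Task

The square fan is clamped in one of the two spring-jaw stations of the holder, the circuit board in the other. See which station has the fan, pull that station's jaw back by its upright handle until the index blade on its side is level with that station's pointer, and keep holding it there against the spring so that I can lift the fan out: finish while still holding it. Leave the other jaw clamped, the pointers as they are set, the fan and board lying where they are, and the things round the holder alone.

Things in the scene. Friction and masses are not known exactly. Their poses are not given: they have to be found in the camera images.
- holder: fixed two-station holder, plate 235 x 215 x 22 mm (x -145 to +90 mm). Origin at bench level midway between the stations; x points from the handles to the fixed fences, y to the left station, z up. Stations at y = +55 (left), -55 mm (right). A part lies on the plate, middle at x = +54 mm, clamped between fence (x = +75) and jaw. Jaws and pointers slide along x; opening is toward -x (the robot)
- jaw_left: left sliding jaw with handle, axes as holder's. Origin on the station's centre line at bench level: holder x = 0 when shut empty, -10 to -12 mm on a part, -70 at the stop. A spring draws it shut (+x) with 5 N plus 0.12 N per mm; it closes when let go. Deck 42 mm above bench; jaw block 46 high, face 45 mm ahead of origin. Spring barrel (top 42 mm high) 28 mm to its -y side
- handle_left (a point): grip point of the left jaw's upright black handle, 84 mm above the bench, 10 mm under its top. The handle is a plate 12 mm thick along the holder's x, 34 mm wide along y, from 46 to 94 mm above the bench, 55 mm on the -x side of the jaw's origin, moving with the jaw; over 70 mm is free between it and the jaw block
- index_left (a point): outer tip of the index blade, a steel blade 3 mm wide along x and 8 mm high on the outer (+y) side of the left jaw's carriage, 40 mm above the bench; at the jaw's origin along x, moves with the jaw
- pointer_left: the mark for the left jaw: pointer clamped on the scale bar at the station's outer (+y) side (20 N would shift it), axes as holder's; dark shoe 14 mm wide, steel tongue 8 mm wide along x pointing at the carriage. Origin on the station's centre line at bench level, level along x with the tongue's middle; set 30 to 60 mm on the -x side of the holder's origin
- mark_left (a point): middle of the left pointer's tongue tip, 40 mm above the bench. The jaw is at the mark when index_left is level with this along the holder's x (across, they stay about 2 mm apart in y and never touch)
- jaw_right: right sliding jaw with handle, axes as holder's. Origin on the station's centre line at bench level: holder x = 0 when shut empty, -10 to -12 mm on a part, -70 at the stop. A spring draws it shut (+x) with 5 N plus 0.12 N per mm; it closes when let go. Deck 42 mm above bench; jaw block 46 high, face 45 mm ahead of origin. Spring barrel (top 42 mm high) 28 mm to its +y side
- handle_right (a point): grip point of the right jaw's upright black handle, 84 mm above the bench, 10 mm under its top. The handle is a plate 12 mm thick along the holder's x, 34 mm wide along y, from 46 to 94 mm above the bench, 55 mm on the -x side of the jaw's origin, moving with the jaw; over 70 mm is free between it and the jaw block
- index_right (a point): outer tip of the index blade, a steel blade 3 mm wide along x and 8 mm high on the outer (-y) side of the right jaw's carriage, 40 mm above the bench; at the jaw's origin along x, moves with the jaw
- pointer_right: the mark for the right jaw: pointer clamped on the scale bar at the station's outer (-y) side (20 N would shift it), axes as holder's; dark shoe 14 mm wide, steel tongue 8 mm wide along x pointing at the carriage. Origin on the station's centre line at bench level, level along x with the tongue's middle; set 30 to 60 mm on the -x side of the holder's origin
- mark_right (a point): middle of the right pointer's tongue tip, 40 mm above the bench. The jaw is at the mark when index_right is level with this along the holder's x (across, they stay about 2 mm apart in y and never touch)
- fan: small square black cooling fan, 40 x 40 x 10 mm, lying flat in the left or the right station. Origin at the middle of its underside, z up
- board: small blue amplifier board with a round brass-coloured connector, 42 x 72 x 15 mm, lying flat in the other station. Origin at the middle of its underside
- strip: bystander: white four-way terminal strip, 22 x 48 x 18 mm, on the bench left of the holder. Origin at the middle of its underside
- clamp_ferrite: bystander: black plastic ferrite clamp, 20 x 32 x 18 mm, on the bench right of the holder. Origin at the middle of its underside
- reel: bystander: green and white solder reel, 60 mm across and 29 mm high, lying flat at the right front of the bench. Origin at the middle of its underside
Mind the look-alikes: they are no part of the job. There is more than one size of the fan; the one meant has the size given above.

How it is judged:
At the end, for the whole second after the job is handed in: The fan's jaw is held still by the fingers (over 3 N), index within 4 mm of its pointer's middle along the slide, not pressing on the fan; the fan lies flat within 10 mm of its place, the board within 10 mm across its station, the other jaw within 8 mm of its start (((y of fan in the frame of holder between 0.045 and 0.065 m and x of fan in the frame of holder between 0.0435 and 0.0635 m and y of board in the frame of holder between -0.065 and -0.045 m and x of index_left in the frame of pointer_left between -0.004 and 0.004 m and contact force between the fingers and jaw_left above 3 N and contact force between jaw_left and fan below 0.5 N and linear speed of jaw_left below 0.01 m/s and distance of jaw_right from where it was at the start of the episode below 0.008 m) or (y of fan in the frame of holder between -0.065 and -0.045 m and x of fan in the frame of holder between 0.0435 and 0.0635 m and y of board in the frame of holder between 0.045 and 0.065 m and x of index_right in the frame of pointer_right between -0.004 and 0.004 m and contact force between the fingers and jaw_right above 3 N and contact force between jaw_right and fan below 0.5 N and linear speed of jaw_right below 0.01 m/s and distance of jaw_left from where it was at the start of the episode below 0.008 m)) and z of fan in the frame of holder below 0.026 m and angle between fan's own z axis and vertical below 0.15 rad and linear speed of fan below 0.01 m/s); the arm keeps its last pose, push and grip.
It fails at once if the jaw that clamps the board is moved more than 8 mm ((y of fan in the frame of holder above 0 m and distance of jaw_right from where it was at the start of the episode above 0.008 m) or (not (y of fan in the frame of holder above 0 m) and distance of jaw_left from where it was at the start of the episode above 0.008 m)).
It fails at once if a pointer is shifted more than 3 mm (distance of any of pointer_left, pointer_right from where it was at the start of the episode above 0.003 m).
It fails at once if the fan or the board is shifted more than 12 mm (distance of any of fan, board from where it was at the start of the episode above 0.012 m).
It fails at once if a bystander is shifted more than 15 mm (distance of any of strip, clamp_ferrite, reel from where it was at the start of the episode above 0.015 m).
It also fails if it takes over 32 s, if anything falls off the work surface, if the arm or the gripper's body presses on something with over 40 N, if the wrist force passes 120 N, or if a joint passes its speed limit or range.

## Working session

There is one attempt and no reset: what is moved stays moved. The work goes in short steps, Python scripts to look and compute and a tool call to move; the robot and the scene stay as the last step left them, time stands still between calls to the robot, and variables do not carry over. Pictures are saved under pics/ and viewed, and the job is handed in when it is done.

Besides the shell and the picture viewer there is one more tool, called after "Call:" by a JSON object that holds its "op" and its "data", one argument or row to a line. move_arm: Moves the arm, as the interface text tells. Its arguments: {"type":"object","properties":{"motion":{"type":"array","items":{"type":"object","properties":{"x":{"type":"number"},"y":{"type":"number"},"z":{"type":"number"},"roll":{"type":"number"}}}},"claw":{"type":"number"},"newtons":{"type":"number"}},"required":["motion"]}

```bash
mkdir -p pics; python3 - <<'E'
from bench import *
import cv2,pickle
d={}
for n in("scene","top","wrist"):
    s=get_state(); r=get_image(n); d[n]=r; r["state"]=s
    cv2.imwrite(f"pics/{n}0.png",r["pixels"][:,:,::-1])
    print(n,{k:v for k,v in r.items() if k not in("pixels","state")})
pickle.dump(d,open("d0.pkl","wb"))
print(s)
E
```

```text
scene {'intrinsics': array([[518.9653638 ,   0.        , 285.02033272],
       [  0.        , 518.9653638 , 211.9374032 ],
       [  0.        ,   0.        ,   1.        ]]), 'extrinsics': array([[-0.74209858, -0.48201466,  0.4657806 , -0.25823995],
       [-0.67008264,  0.51617206, -0.53343758,  0.85904737],
       [ 0.01670181, -0.70797477, -0.70604021,  1.29792677],
       [ 0.        ,  0.        ,  0.        ,  1.        ]])}
top {'intrinsics': array([[466.50386785,   0.        , 280.19106532],
       [  0.        , 466.50386785, 208.55329171],
       [  0.        ,   0.        ,   1.        ]]), 'extrinsics': array([[ 0.02617776, -0.97918853,  0.2012574 ,  0.28226802],
       [-0.99965527, -0.02604822,  0.00329237, -0.0519965 ],
       [ 0.00201854, -0.20127421, -0.97953286,  1.302587  ],
       [ 0.        ,  0.        ,  0.        ,  1.        ]])}
wrist {'intrinsics': array([[345.2779979 ,   0.        , 282.19931534],
       [  0.        , 345.2779979 , 207.57307418],
       [  0.        ,   0.        ,   1.        ]]), 'mount': array([[ 5.97332408e-04, -9.50087058e-01, -3.
[... 281 characters left out ...]
0000000e+00]])}
{'time_s': 0.1, 'joints': array([ 1.06698947e+00,  2.76540062e-01,  1.50599105e+00,  8.11851609e-07,
        1.36071349e+00, -1.20998449e-01]), 'qvel': array([ 6.62562694e-05, -2.82367277e-03, -1.98610679e-03,  7.90432786e-04,
       -2.24036965e-03, -3.14932746e-04]), 'tau': array([ 2.12233717e-03, -4.17698014e+01, -2.46403581e+01, -2.99542726e-04,
        5.84758542e-03, -4.41373999e-06]), 'ee_pos': array([0.21455513, 0.53296802, 0.23052765]), 'tcp_rot': array([ 1.90237660e-01,  9.81737720e-01, -7.85871739e-04, -2.54236983e-04]), 'force': array([ 0.18277553, -0.44553696,  0.83793995]), 'ft_torque': array([ 0.03940987,  0.00854864, -0.00483136]), 'width': 0.9982640144161344}
```

View pics/scene0.png

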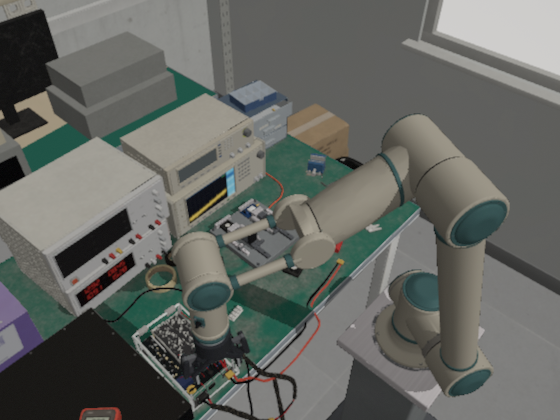

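View pics/top0.png

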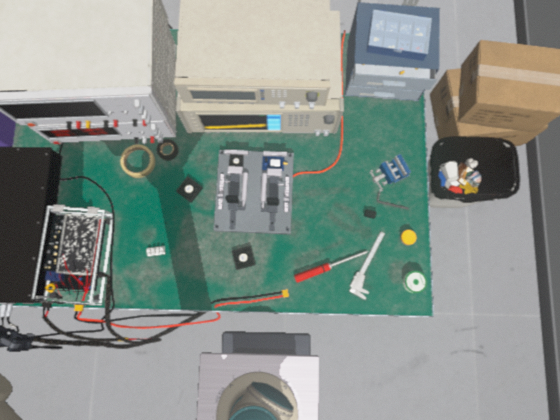

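```bash
cat > h.py <<'E'
import numpy as np,cv2,pickle
from scipy.spatial.transform import Rotation as R
def proj(r,p,T=None):
    T=r["extrinsics"] if T is None else T
    c=np.linalg.inv(T)@np.r_[p,1]; q=r["intrinsics"]@c[:3]; return q[:2]/q[2]
def ray(r,uv,z,T=None):
    T=r["extrinsics"] if T is None else T
    d=T[:3,:3]@np.linalg.inv(r["intrinsics"])@np.r_[uv,1]; o=T[:3,3]
    return o+d*(z-o[2])/d[2]
def wristT(r):
    s=r["state"];T=np.eye(4);T[:3,:3]=R.from_quat(s["tcp_rot"]).as_matrix();T[:3,3]=s["ee_pos"];return T@r["mount"]
E
python3 - <<'E'
from h import *
d=pickle.load(open("d0.pkl","rb"))
print(proj(d["scene"],[.2145,.533,.2305]),proj(d["top"],[.2145,.533,.2305]),proj(d["top"],[0,0,0]))
im=d["top"]["pixels"][135:245,200:310,::-1]
cv2.imwrite("pics/topc0.png",cv2.resize(im,None,fx=5.4,fy=5.4,interpolation=cv2.INTER_CUBIC))
im=d["scene"]["pixels"][180:290,195:315,::-1]
cv2.imwrite("pics/scc0.png",cv2.resize(im,None,fx=5,fy=5,interpolation=cv2.INTER_CUBIC))
E
```

```text
[217.12102144 374.50765609] [ 15.70935901 328.45650148] [256.4708055  414.09391588]
```

View pics/topc0.png

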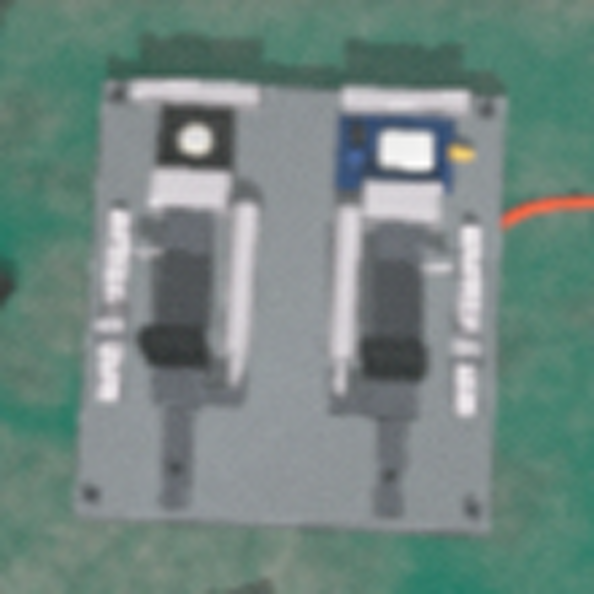

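View pics/wrist0.png

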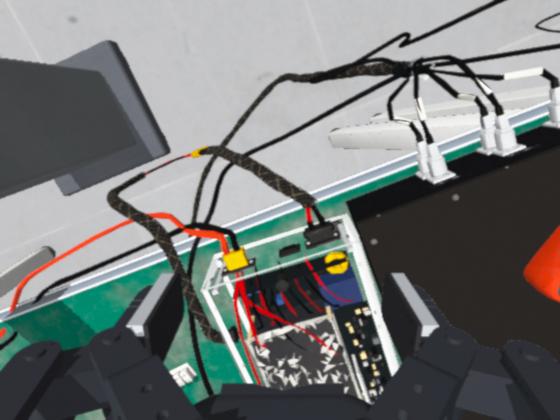

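```bash
python3 - <<'E'
from h import *
d=pickle.load(open("d0.pkl","rb"));t=d["top"]
f=lambda x,y,z: ray(t,[200+(x+.5)/5.4-.5,135+(y+.5)/5.4-.5],z)
C=[f(*c,.022) for c in[(108,80),(505,97),(490,530),(78,516)]]
for c in C: print(c.round(4))
e=[np.linalg.norm(C[i]-C[i-1]) for i in range(4)];print(e)
P=np.array(C)[:,:2];H=np.array([[.09,.1075],[.09,-.1075],[-.145,-.1075],[-.145,.1075]])
a=P-P.mean(0);b=H-H.mean(0)
th=np.arctan2((b[:,0]*a[:,1]-b[:,1]*a[:,0]).sum(),(a*b).sum())
Rm=np.array([[np.cos(th),-np.sin(th)],[np.sin(th),np.cos(th)]]);o=P.mean(0)-Rm@H.mean(0)
print("yaw",th,"o",o); print(P-(H@Rm.T+o))
def hf(x,y,z): return Rm.T@(f(x,y,z)[:2]-o)
print("handle top",hf(172,337,.094),"index",hf(150,252,.044),"pointer",hf(107,325,.044),"fan",hf(195,140,.032))
print("right handle",hf(392,350,.094))
np.savez("hold0.npz",th=th,o=o)
print("jaw -11 handle world",Rm@[-.066,.055]+o)
E
```

```text
[0.7144 0.1311 0.022 ]
[ 0.7106 -0.0805  0.022 ]
[ 0.4777 -0.0776  0.022 ]
[0.4793 0.1342 0.022 ]
[np.float64(0.23506329737488474), np.float64(0.21164944703716027), np.float64(0.2329206591770088), np.float64(0.21183965995354384)]
yaw -0.012882283170704419 o [0.62299186 0.02645599]
[[ 1.03169284e-05 -1.67665361e-03]
 [-1.01826785e-03  1.69014306e-03]
 [ 1.05968836e-03  1.56775038e-03]
 [-5.17374440e-05 -1.58123983e-03]]
handle top [-0.06522765  0.05510885] index [-0.00937621  0.07486334] pointer [-0.04888373  0.09450875] fan [0.05547637 0.05648651]
right handle [-0.06750236 -0.05336327]
jaw -11 handle world [0.55770585 0.08230164]
```

View pics/scc0.png

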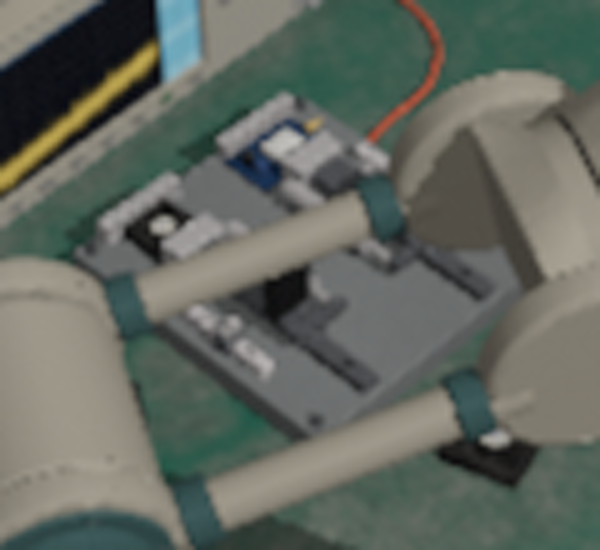

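Fan is in the left station: the black square at top-image px (237,160), clamped between fence and jaw and 40 mm across. The two black squares at (189,188) and (243,257) lie loose on the bench and are look-alikes. The blue board is at (276,163) in the right station.

```bash
python3 - <<'E'
from h import *
from bench import *
s=get_state();M=R.from_quat(s["tcp_rot"]).as_matrix()
print(M.round(3)); print(M.T@(np.array([.558,.082,.20])-s["ee_pos"]))
y=M[:,1];print(np.arctan2(y[1],y[0])+0.0129)
E
```

```text
[[-0.928  0.374 -0.001]
 [ 0.374  0.928 -0.001]
 [ 0.    -0.001 -1.   ]]
[-0.48704106 -0.29004948  0.0309694 ]
1.2008844040302695
```

Call:
{"op": "move_arm", "data": {
  "motion": [
    {"x": -0.0406, "y": -0.0242},
    {"x": -0.0406, "y": -0.0242},
    {"x": -0.0406, "y": -0.0242},
    {"x": -0.0406, "y": -0.0242},
    {"x": -0.0406, "y": -0.0242},
    {"x": -0.0406, "y": -0.0242},
    {"x": -0.0406, "y": -0.0242},
    {"x": -0.0406, "y": -0.0242},
    {"x": -0.0406, "y": -0.0242},
    {"x": -0.0406, "y": -0.0242}
  ]
}}

```text
$.motion[0]: bad value
```

Call:
{"op": "move_arm", "data": {
  "motion": [
    {"x": -0.0405, "y": -0.024},
    {"x": -0.0405, "y": -0.024},
    {"z": 0.03, "roll": 0.14},
    {"roll": 0.14},
    {"roll": 0.14},
    {"roll": 0.14},
    {"roll": 0.14},
    {"roll": 0.14},
    {"roll": 0.14},
    {"roll": 0.14}
  ],
  "claw": 0.05
}}

```text
$.motion[0]: bad value
```

Call:
{"op": "move_arm", "data": {
  "motion": [
    {"roll": 0.08},
    {"x": 0.0},
    {"x": 0.0}
  ]
}}

```text
$.motion[0]: bad value
```

```bash
python3 - <<'E'
from bench import *
from h import *
s=get_state(); r=get_image("wrist"); r["state"]=s
s2=get_state()
pickle.dump(r,open("w1.pkl","wb"))
cv2.imwrite("pics/w1.png",cv2.resize(r["pixels"][:,:,::-1],None,fx=1.4,fy=1.4,interpolation=cv2.INTER_CUBIC))
M=R.from_quat(s["tcp_rot"]).as_matrix();print(M.round(3),s["ee_pos"],s["time_s"],s["width"],s["joints"],s["force"])
E
```

```text
[[-0.928  0.374 -0.001]
 [ 0.374  0.928 -0.001]
 [ 0.    -0.001 -1.   ]] [0.21457584 0.53302019 0.23061747] 0.15 1.0009007396654046 [ 1.06701583e+00  2.76486936e-01  1.50584172e+00 -2.16053924e-05
  1.36075178e+00 -1.20963934e-01] [0.00844847 0.14877772 0.37870643]
```

View pics/w1.png

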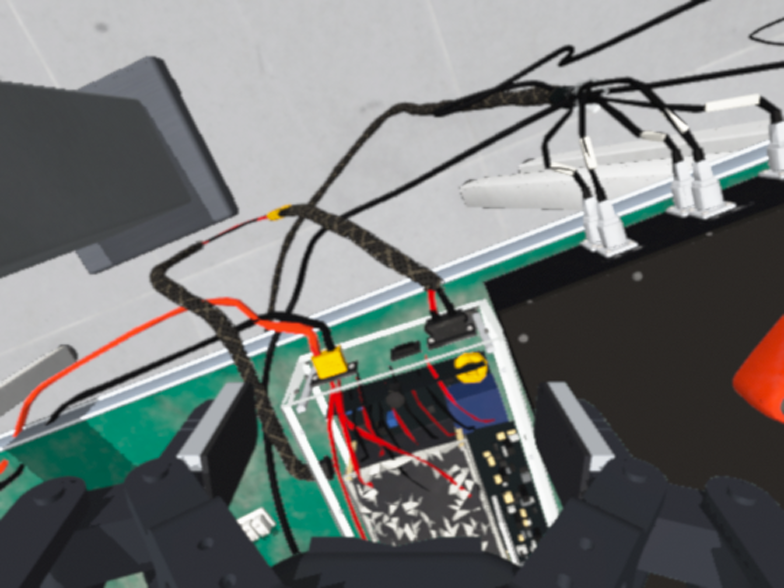

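All three calls were refused, so every row probably needs all four keys.

Call:
{"op": "move_arm", "data": {
  "motion": [
    {"x": -0.0406, "y": -0.0242, "z": 0, "roll": 0},
    {"x": -0.0406, "y": -0.0242, "z": 0, "roll": 0},
    {"x": -0.0406, "y": -0.0242, "z": 0, "roll": 0},
    {"x": -0.0406, "y": -0.0242, "z": 0, "roll": 0},
    {"x": -0.0406, "y": -0.0242, "z": 0, "roll": 0},
    {"x": -0.0406, "y": -0.0242, "z": 0, "roll": 0},
    {"x": -0.0406, "y": -0.0242, "z": 0, "roll": 0},
    {"x": -0.0406, "y": -0.0242, "z": 0, "roll": 0},
    {"x": -0.0406, "y": -0.0242, "z": 0, "roll": 0},
    {"x": -0.0406, "y": -0.0242, "z": 0, "roll": 0}
  ]
}}

```text
time_s: 1.2
ee_pos: [0.5018, 0.1555, 0.2313]
tcp_rot: [0.19, 0.982, 0.0, 0.0]
force: [0.1, 0.2, -0.0]
width: 1.003
```

Call:
{"op": "move_arm", "data": {
  "motion": [
    {"x": -0.0405, "y": -0.024, "z": 0, "roll": 0},
    {"x": -0.0405, "y": -0.024, "z": 0, "roll": 0},
    {"x": 0, "y": 0, "z": 0.03, "roll": 0.14},
    {"x": 0, "y": 0, "z": 0, "roll": 0.14},
    {"x": 0, "y": 0, "z": 0, "roll": 0.14},
    {"x": 0, "y": 0, "z": 0, "roll": 0.14},
    {"x": 0, "y": 0, "z": 0, "roll": 0.14},
    {"x": 0, "y": 0, "z": 0, "roll": 0.14},
    {"x": 0, "y": 0, "z": 0, "roll": 0.14},
    {"x": 0, "y": 0, "z": 0, "roll": 0.14}
  ],
  "claw": 0.05
}}

```text
time_s: 2.2
ee_pos: [0.5581, 0.0825, 0.2011]
tcp_rot: [0.685, 0.729, -0.0, -0.0]
force: [1.0, -0.2, 0.0]
width: 0.584
```

Call:
{"op": "move_arm", "data": {
  "motion": [
    {"x": 0, "y": 0, "z": 0, "roll": 0.08},
    {"x": 0, "y": 0, "z": 0, "roll": 0},
    {"x": 0, "y": 0, "z": 0, "roll": 0}
  ]
}}

```text
time_s: 2.5
ee_pos: [0.5581, 0.0825, 0.2011]
tcp_rot: [0.711, 0.703, -0.0, -0.0]
force: [0.6, -0.4, -0.1]
width: 0.582
```

```bash
cat > look.py <<'E'
import sys
from bench import *
from h import *
n=sys.argv[1]
s=get_state(); r=get_image("wrist"); r["state"]=s
pickle.dump(r,open(n+".pkl","wb"))
cv2.imwrite(f"pics/{n}.png",cv2.resize(r["pixels"][:,:,::-1],None,fx=1.4,fy=1.4,interpolation=cv2.INTER_CUBIC))
M=R.from_quat(s["tcp_rot"]).as_matrix();print(M.round(3),s["ee_pos"],s["time_s"],s["width"],s["joints"].round(2),s["force"])
E
python3 look.py w2
```

```text
[[ 0.01  1.   -0.  ]
 [ 1.   -0.01  0.  ]
 [ 0.   -0.   -1.  ]] [0.55810557 0.08249692 0.20114366] 2.5 0.5823742181889122 [0.02 0.28 1.58 0.   1.29 0.03] [ 0.599035   -0.35780004 -0.13834262]
```

View pics/w2.png

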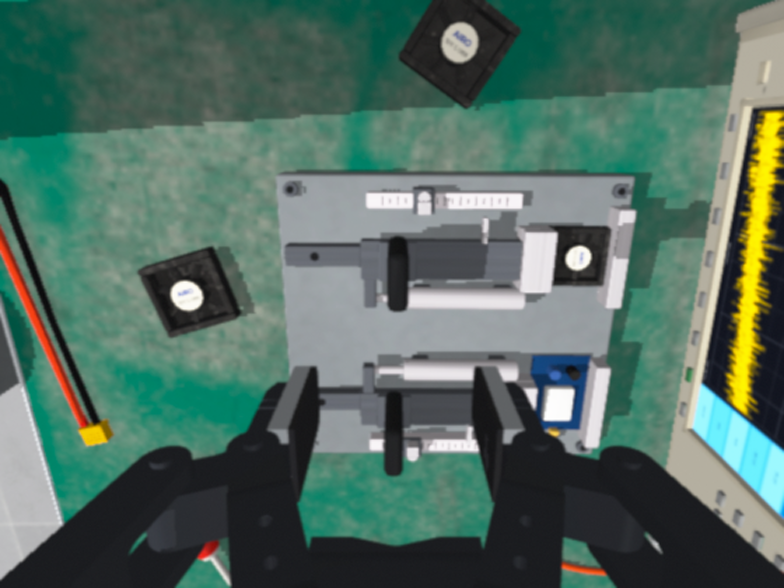

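View from the wrist: the fan at px (578,257) is smaller than the two loose ones at (187,293) and (460,42). The board is at (558,392). The index blade is at (486,230) and the pointer at (425,203).

```bash
python3 - <<'E'
from h import *
r=pickle.load(open("w2.pkl","rb"))
im=r["pixels"][115:240,195:455,::-1]
cv2.imwrite("pics/w2c.png",cv2.resize(im,None,fx=3,fy=3,interpolation=cv2.INTER_CUBIC))
im=r["pixels"][125:185,250:380,::-1]
cv2.imwrite("pics/w2d.png",cv2.resize(im,None,fx=6,fy=6,interpolation=cv2.INTER_CUBIC))
E
```

```text
(no output)
```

View pics/w2c.png

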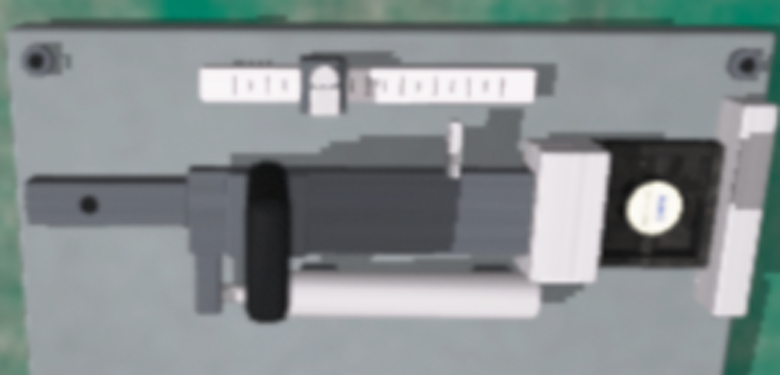

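View pics/w2d.png

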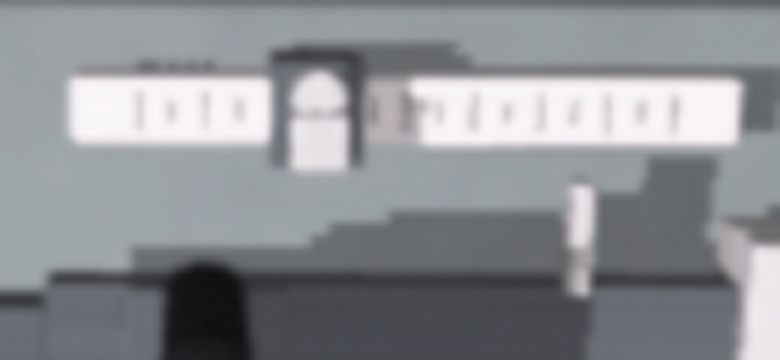

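```bash
python3 - <<'E'
from h import *
r=pickle.load(open("w2.pkl","rb"));T=wristT(r)
f=lambda x,y,z,k,ox,oy: ray(r,[ox+(x+.5)/k-.5,oy+(y+.5)/k-.5],z,T)
g=lambda x,y,z:f(x,y,z,6,250,125)
w=lambda x,y,z:f(x,y,z,3,195,115)
print("tongue tip",g(319,168,.041),"tongue w",g(348,168,.041)-g(292,168,.041))
i=g(581,188,.043);print("index tip",i,"w",g(594,210,.043)-g(567,210,.043))
print("handle top ends",w(267,165,.092),w(267,318,.092), "x sides",w(247,240,.092),w(289,240,.092))
# holder frame from corners
c=[w(14,28,.022),w(770,32,.022)];print("plate left edge",c, c[1]-c[0])
th=np.arctan2(*(c[1]-c[0])[[1,0]]);print("yaw",th)
d=g(319,168,.041)-i;print("pull",d,np.cos(th)*d[0]+np.sin(th)*d[1])
print("cam",T[:3,3])
E
```

```text
tongue tip [0.57560597 0.1134982  0.041     ] tongue w [ 8.18594569e-03 -7.73739058e-05  0.00000000e+00]
index tip [0.61367326 0.11054673 0.043     ] w [ 3.94448277e-03 -3.71838272e-05  0.00000000e+00]
handle top ends [0.55868766 0.1092132  0.092     ] [0.55835239 0.06893437 0.092     ] x sides [0.55347171 0.0899986  0.092     ] [0.56408822 0.08989991 0.092     ]
plate left edge [array([0.48245329, 0.1373094 , 0.022     ]), array([0.71155413, 0.13393882, 0.022     ])] [ 0.22910084 -0.00337058  0.        ]
yaw -0.014711158063079134
pull [-0.0380673   0.00295147 -0.002     ] -0.038106594566693464
cam [0.55842558 0.16244696 0.34380211]
```

Call:
{"op": "move_arm", "data": {
  "motion": [
    {"x": 0.0015, "y": 0.0005, "z": 0.034, "roll": 0},
    {"x": 0, "y": 0, "z": 0.034, "roll": 0},
    {"x": 0, "y": 0, "z": 0.034, "roll": 0},
    {"x": 0, "y": 0, "z": 0.034, "roll": 0},
    {"x": 0, "y": 0, "z": 0, "roll": 0},
    {"x": 0, "y": 0, "z": 0, "roll": 0}
  ]
}}

```text
time_s: 3.15
ee_pos: [0.5589, 0.084, 0.0654]
tcp_rot: [0.711, 0.703, -0.0, -0.0]
force: [0.1, 0.7, 0.2]
width: 0.582
```

```bash
python3 look.py w3
```

```text
[[ 0.011  1.    -0.001]
 [ 1.    -0.011  0.   ]
 [ 0.    -0.001 -1.   ]] [0.55885864 0.0840046  0.06544395] 3.15 0.5822664580918564 [0.03 0.4  1.76 0.   0.98 0.04] [0.06474468 0.7379875  0.21946695]
```

View pics/w3.png

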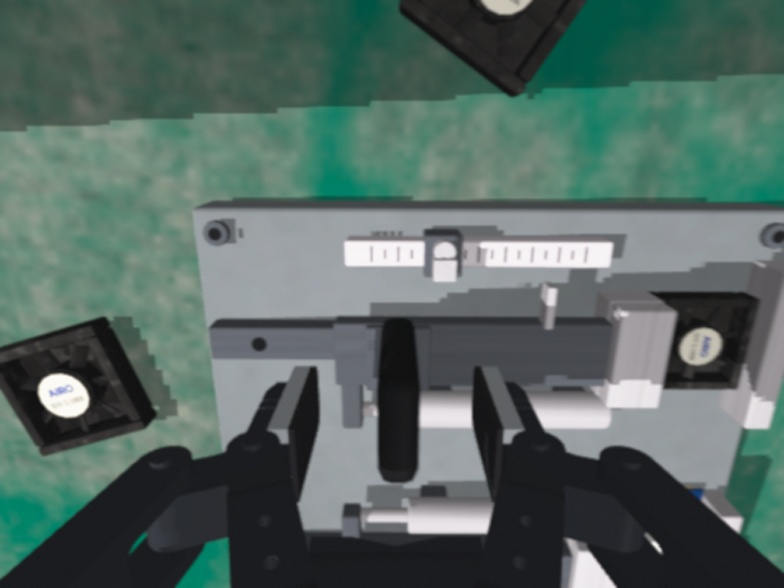

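The handle at (398,400) stands centred between the pads. The index at (549,292) and tongue (445,275) are both still in view.

Call:
{"op": "move_arm", "data": {
  "motion": [
    {"x": 0, "y": 0, "z": 0, "roll": 0},
    {"x": 0, "y": 0, "z": 0, "roll": 0},
    {"x": 0, "y": 0, "z": 0, "roll": 0},
    {"x": 0, "y": 0, "z": 0, "roll": 0},
    {"x": 0, "y": 0, "z": 0, "roll": 0},
    {"x": 0, "y": 0, "z": 0, "roll": 0}
  ],
  "claw": 0.0,
  "newtons": 60
}}

```text
time_s: 3.8
ee_pos: [0.5593, 0.0841, 0.0669]
tcp_rot: [0.711, 0.703, 0.001, 0.001]
force: [-1.5, -0.1, 6.7]
width: 0.129
```

Call:
{"op": "move_arm", "data": {
  "motion": [
    {"x": 0, "y": -0.003, "z": 0, "roll": 0},
    {"x": 0, "y": -0.004, "z": 0, "roll": 0},
    {"x": 0, "y": -0.005, "z": 0, "roll": 0},
    {"x": 0, "y": -0.005, "z": 0, "roll": 0},
    {"x": 0, "y": -0.005, "z": 0, "roll": 0},
    {"x": 0, "y": -0.005, "z": 0, "roll": 0},
    {"x": 0, "y": -0.005, "z": 0, "roll": 0},
    {"x": 0, "y": -0.004, "z": 0, "roll": 0},
    {"x": 0, "y": -0.002, "z": 0, "roll": 0},
    {"x": 0, "y": 0, "z": 0, "roll": 0}
  ]
}}

```text
time_s: 4.8
ee_pos: [0.5263, 0.0846, 0.067]
tcp_rot: [0.711, 0.703, 0.004, 0.004]
force: [10.3, 0.3, -1.6]
width: 0.128
```

Call:
{"op": "move_arm", "data": {
  "motion": [
    {"x": 0, "y": 0, "z": 0, "roll": 0},
    {"x": 0, "y": 0, "z": 0, "roll": 0},
    {"x": 0, "y": 0, "z": 0, "roll": 0}
  ]
}}

```text
time_s: 5.1
ee_pos: [0.5265, 0.0846, 0.067]
tcp_rot: [0.712, 0.703, 0.004, 0.004]
force: [9.5, 0.9, -0.8]
width: 0.132
```

```bash
python3 look.py w4; python3 - <<'E'
from h import *
r=pickle.load(open("w4.pkl","rb"))
im=r["pixels"][150:260,230:360,::-1]
cv2.imwrite("pics/w4c.png",cv2.resize(im,None,fx=5,fy=5,interpolation=cv2.INTER_CUBIC))
E
```

```text
[[ 0.013  1.     0.012]
 [ 1.    -0.013  0.001]
 [ 0.001  0.012 -1.   ]] [0.52654961 0.08457484 0.06696847] 5.1 0.1315503548588639 [0.03 0.35 1.84 0.   0.93 0.04] [ 9.51183563  0.89183642 -0.76270931]
```

View pics/w4.png

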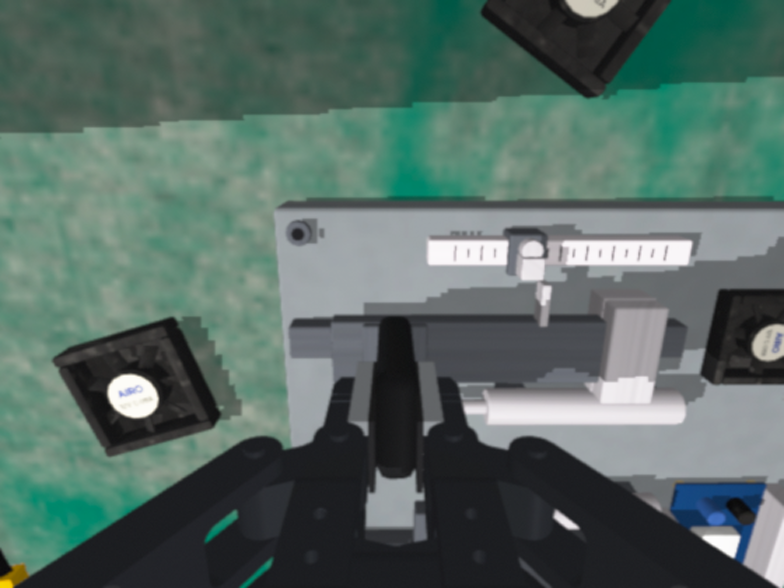

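View pics/w4c.png

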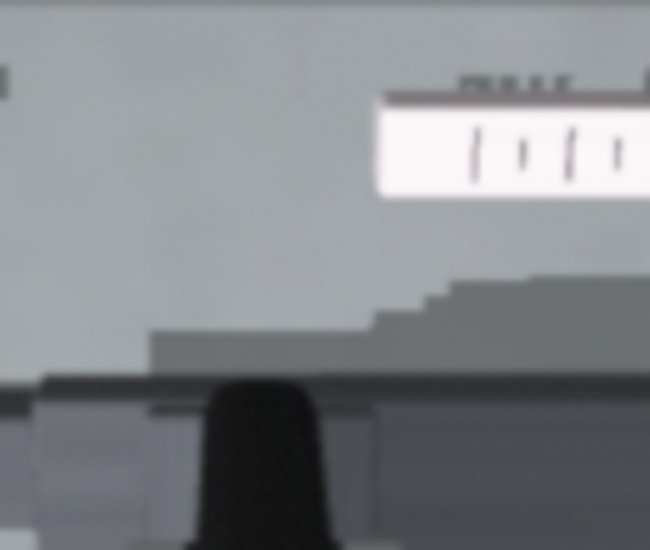

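The pull moved 33 mm of the 38 mm commanded because the spring flexes the arm. The index at (543,290) is still to the +x side of the tongue at (531,265). I'll measure the remainder.

```bash
cat > meas.py <<'E'
import sys
from h import *
n=sys.argv[1];r=pickle.load(open(n+".pkl","rb"))
im=r["pixels"][155:240,330:430,::-1]
cv2.imwrite(f"pics/{n}d.png",cv2.resize(im,None,fx=7,fy=7,interpolation=cv2.INTER_CUBIC))
E
python3 meas.py w4
```

```text
(no output)
```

View pics/w4d.png

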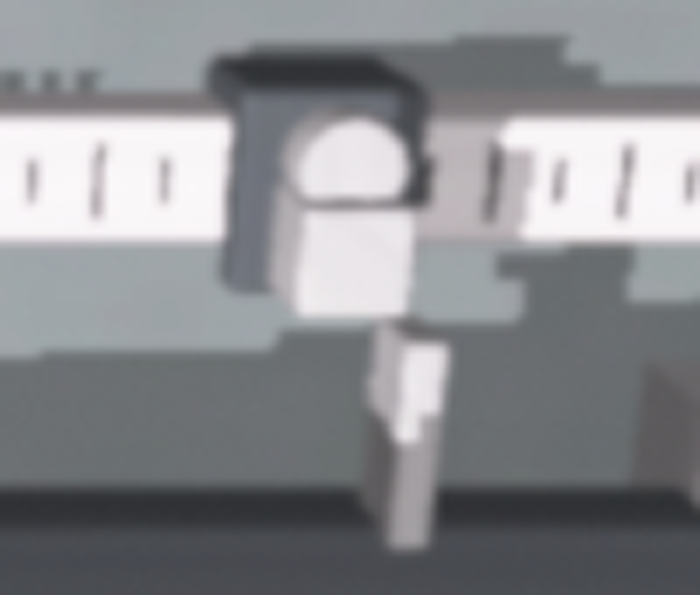

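Call:
{"op": "move_arm", "data": {
  "motion": [
    {"x": 0, "y": -0.001, "z": 0, "roll": 0},
    {"x": 0, "y": -0.002, "z": 0, "roll": 0},
    {"x": 0, "y": -0.0015, "z": 0, "roll": 0},
    {"x": 0, "y": -0.001, "z": 0, "roll": 0},
    {"x": 0, "y": 0, "z": 0, "roll": 0},
    {"x": 0, "y": 0, "z": 0, "roll": 0},
    {"x": 0, "y": 0, "z": 0, "roll": 0},
    {"x": 0, "y": 0, "z": 0, "roll": 0}
  ]
}}

```text
time_s: 5.95
ee_pos: [0.5214, 0.0847, 0.067]
tcp_rot: [0.712, 0.703, 0.005, 0.004]
force: [10.8, 0.8, -2.3]
width: 0.13
```

```bash
python3 look.py w5;python3 meas.py w5
```

```text
[[ 0.013  1.     0.013]
 [ 1.    -0.013  0.001]
 [ 0.001  0.013 -1.   ]] [0.52140673 0.0846654  0.06698596] 5.95 0.1301518556478402 [0.03 0.35 1.85 0.   0.93 0.04] [10.8483604   0.76206779 -2.34323971]
```

View pics/w5d.png

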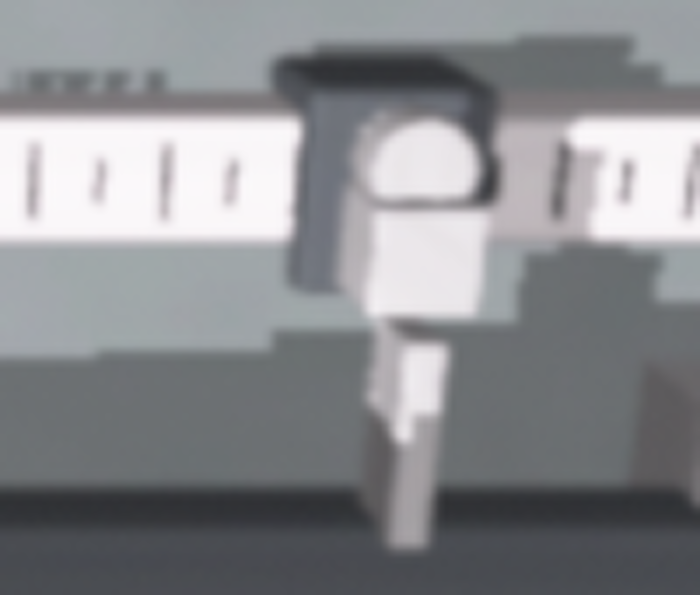

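View pics/w5.png

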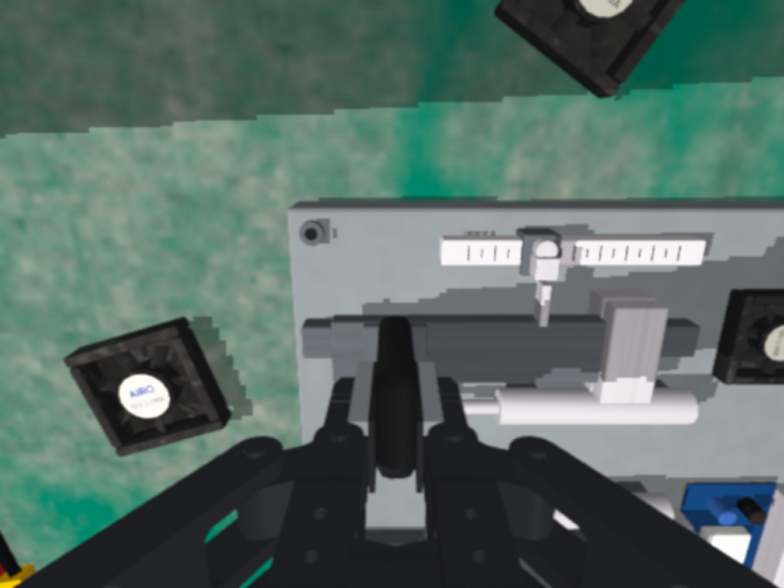

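The tongue tip runs from 368 to 481 (middle 424) and the index tip sits at 425, so they are level. I'll check for drift and that the fan hasn't moved, then hand in.

Call:
{"op": "move_arm", "data": {
  "motion": [
    {"x": 0, "y": 0, "z": 0, "roll": 0},
    {"x": 0, "y": 0, "z": 0, "roll": 0},
    {"x": 0, "y": 0, "z": 0, "roll": 0},
    {"x": 0, "y": 0, "z": 0, "roll": 0},
    {"x": 0, "y": 0, "z": 0, "roll": 0},
    {"x": 0, "y": 0, "z": 0, "roll": 0},
    {"x": 0, "y": 0, "z": 0, "roll": 0},
    {"x": 0, "y": 0, "z": 0, "roll": 0},
    {"x": 0, "y": 0, "z": 0, "roll": 0},
    {"x": 0, "y": 0, "z": 0, "roll": 0}
  ]
}}

```text
time_s: 7.0
ee_pos: [0.5214, 0.0847, 0.067]
tcp_rot: [0.712, 0.703, 0.005, 0.004]
force: [10.4, 0.1, -2.6]
width: 0.13
```

```bash
python3 look.py w6;python3 meas.py w6; python3 - <<'E'
from bench import *
from h import *
a=pickle.load(open("w5.pkl","rb"))["pixels"].astype(int);b=pickle.load(open("w6.pkl","rb"))["pixels"].astype(int)
print("diff crop",abs(a-b)[155:240,330:430].mean())
r=get_image("top");im=r["pixels"][135:245,200:310,::-1]
cv2.imwrite("pics/top6.png",cv2.resize(im,None,fx=5.4,fy=5.4,interpolation=cv2.INTER_CUBIC))
E
```

```text
[[ 0.013  1.     0.013]
 [ 1.    -0.013  0.001]
 [ 0.001  0.013 -1.   ]] [0.52140417 0.08468404 0.06697484] 7.0 0.12976302215097638 [0.03 0.35 1.85 0.   0.93 0.04] [10.40723595  0.09293375 -2.58149497]
diff crop 0.3603921568627451
```

View pics/top6.png

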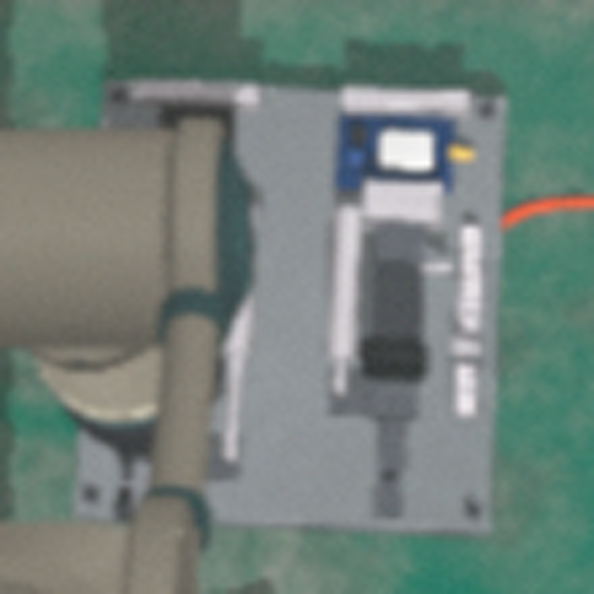

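The arm holds still. In the top view the board, right jaw and right pointer are unchanged, and the edge of the fan that shows is where it was. The wrist view showed the fan clear of the jaw.

```bash
python3 -c "
from bench import *
print(finish_job())"
```

```text
the job is handed in; nothing more can be done
None
```

The fan is in the left station. I gripped that jaw's handle, pulled it back until its index was level with the left pointer, and handed the job in at about 7 s, still holding it.

- **Alignment:** in the last enlarged wrist view, the middle of the pointer's tongue and the index agreed to within about 0.1 mm (crop columns 424 and 425).
- **Pull:** the first pull stopped about 5 mm short because the arm gave under the spring. I measured the gap and corrected it with a second pull.
- **Hold:** the arm did not drift over a further second, with about 10.5 N of spring pull on it and a grip set to 60 N.
- **Surroundings:** the board, right jaw and right pointer looked unchanged in the last top view. The arm hid most of the fan there, but the wrist view showed it in place, clear of the jaw. I did not check the strip, ferrite clamp or reel again; the arm did not go down near them.
- **Disagreement:** the handle's sideways position read 0.083 m in the top view and 0.086 to 0.089 m in the wrist view. I gripped at 0.084 m, which was well within its width.
- **Refused calls:** my first three move calls were refused because their rows left out keys; nothing moved.

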